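# Find the rocking pan cover and press it home

## Task

One of the four topping-pan covers is not seated. Press each cover lightly near an edge until you find the one that rocks, then push it straight down on its knob until it sits fully home and level. Use only the fingertips: do not lift or shift any cover, do not slam or lean hard on them, and leave everything else where it stands.

Things in the scene. Friction and masses are not known exactly. Their poses are not given: they have to be found in the camera images.
- cover_a_knob (a point): Middle of the flat top of the black knob (26 mm across) at the centre of this cover. The cover plate's upper face is 22 mm below this point; its edges are 58 mm away along this point's x and y axes (square to the tray); z is up. All four knob tops start level, 127 mm above the counter.
- cover_b_knob (a point): Middle of the flat top of the black knob (26 mm across) at the centre of this cover. The cover plate's upper face is 22 mm below this point; its edges are 58 mm away along this point's x and y axes (square to the tray); z is up. All four knob tops start level, 127 mm above the counter.
- cover_c_knob (a point): Middle of the flat top of the black knob (26 mm across) at the centre of this cover. The cover plate's upper face is 22 mm below this point; its edges are 58 mm away along this point's x and y axes (square to the tray); z is up. All four knob tops start level, 127 mm above the counter.
- cover_d_knob (a point): Middle of the flat top of the black knob (26 mm across) at the centre of this cover. The cover plate's upper face is 22 mm below this point; its edges are 58 mm away along this point's x and y axes (square to the tray); z is up. All four knob tops start level, 127 mm above the counter.
- cover_a: Square stainless pan cover, 116 x 116 mm, plate 5 mm thick, 16 mm skirt hanging around the pan's rim with 3 mm play, about 0.3 kg; origin at the middle of the plate's underside, 27 mm below the knob's top. The four covers look alike and any of them may be the loose one.
- cover_b: Cover like cover_a, same origin. A seated cover gives less than 1 mm under a press.
- cover_c: Cover like cover_a, same origin. The loose cover, whichever it is, is hung up level on a stiff push-fit stud (24 mm across) under its middle, 6 mm above its rim: pressed with 2 to 6 N about 45 mm from the centre, near the middle of an edge, it rocks about 8 degrees, giving about 4 mm under the fingertips, and tips back level when let go.
- cover_d: Cover like cover_a, same origin. Seating the loose cover, whichever it is: a straight push of 12 to 20 N on its knob drives the stud down 6 mm, until the cover rests on its rim; it stays there, then 6 mm lower than the others because the pans differ in height.
- station: Dark steel tray fixed to the counter, 300 (x) x 420 (y) x 12 mm, that carries the four pans; origin at the centre of its underside; the pans stand at x, y = +-75, +-75 mm in its frame. The pans differ in height by a few mm.
- shaker: Aluminium shaker, 42 mm across, 94 mm tall, standing on the tray's end at +y; origin at its foot. Leave alone.
- sauce_bottle: Red sauce bottle with white cap, 46 mm across, 135 mm tall, standing on the tray's end at -y; origin at its foot. Leave alone.
- cup_stack: Stack of paper cups, 78 mm across, 112 mm tall, left of the tray; origin at its foot. Leave alone.
- box_stack: Stack of white take-away boxes, 100 x 150 x 70 mm, right of the tray, nearer the robot; origin at its foot. Leave alone.
- serving_spoon: Spoon lying on the counter to the left; origin under its middle. Leave alone.
- spice_jar: Amber jar with black cap, 56 mm across, 100 mm tall, right of the tray; origin at its foot. Leave alone.
Mind the look-alikes: they are no part of the job. Leave any blue, brown or orange look-alike of the cover_b alone.

How it is judged:
By the outcome, as a careful person would: the job done as asked, in the order asked, and still so for the second after the job is handed in, with the robot touching nothing.
It also fails if it takes over 64 s, if anything falls off the work surface, if the arm or the gripper's body presses on something with over 40 N, if the wrist force passes 120 N, or if a joint passes its speed limit or range.

## Robot

A 6-joint arm with a two-finger parallel gripper is mounted at the origin on the work surface. World frame = base frame: x ahead of the robot, y to its left, z up, the work surface at z = 0. Lengths are in m, angles in rad, forces in N, time in s.
With the tool pointing down it reaches from about 0.25 to 0.8 m from the base axis. Payload 8.5 kg.
Tool frame: the origin (TCP) lies at the centre of the arm's flange, where the gripper is bolted on; the fingertips stand 173 mm ahead of it and the grasp point (between the pads) lies 155 mm ahead of it; z points along the fingers, y is the direction in which the jaws open and shut (so a half turn about z gives the same grasp; the last joint's range is limited). The gripper opens to 85 mm and grips with 20 to 120 N. Pads are 22 mm wide; open, the fingers measure 114 mm over their backs; the gripper's body (76 mm by 85 mm) begins 54 mm behind the grasp point. The pads swing forward as they close: fully open they stand 13 mm farther back than shut.
Start: joints at [-1.263, 0.238, -0.013, 1.319, 0, 1.571], TCP at [0.159, -0.5, 0.405] pointing down, gripper open.
Joint ranges: [-2.66, 2.66], [-1.03, 1.9], [-1.14, 1.46], [-1.82, 2.27], [-1.45, 1.34], [-3.14, 3.14]. Speed limits (rad/s): [2.22, 2.22, 2.79, 3.14, 3.14, 3.14].

## Interface

Orientations are given as a unit quaternion [w, x, y, z].
In Python, from rig import monitor, imaging, job, models gives the robot as it stands.
- The arm moves only by the tool step_arm, never from a script. Its arguments are lists of equal length, an entry for each row: "travel": the shift along the tool's x, y, z in m, a list of three; "turn": the turn, a rotation vector about the tool's x, y, z in degrees, a list of three; "jaw": the finger opening in m, from 0 to 0.0854. A call has 1 to 12 rows; each row shifts and turns the commanded pose from where the row before left it, along the tool's axes as they then stand; what a row does not reach is not made up. A row lasts 1/8 s, in which the tool goes at most 62.5 mm and 10.7 degrees, less where a joint would pass 70% of its speed; a pose out of reach is approached as far as the arm can. A call is refused whole if a number of a shift passes 0.0625 or a number of a turn 10.7, either way. A call with a gripper value outside its range is refused whole. The fingers move at their own pace and stop on an object; "squeeze" is the grip in N (left out, the last holds). Time passes only in rows, so rows that do not move let the fingers close. It gives the time, the measured TCP pose, the force and the opening at its end, in the units of the state.
- monitor.state(): the state, without advancing time (a new reading comes with each control period).
- imaging.grab_frame(name): name is "scene" or "top" or "wrist"; returns a dict with "image" (384x512x3 uint8, red, green, blue), "camera_matrix" (3x3 intrinsics, pixels), "extrinsics" (4x4, takes a point from world to camera coordinates). Camera axes: x right, y up, looking along -z (the intrinsics and any distortion apply to the point x, -y, -z); pixel columns grow to the right and rows downward; lengths in m; the calibration is good to about 2 mm. A picture is of the moment at which its call begins. There is no depth.
- job.finish_job(): hands the job in, once; it reports no verdict.
Trained networks look in a picture, given as the dict that the camera call returned (one of the last four; its "shot" number tells which), for a name from the list of things; names that differ only in an ending like _2 or _b are one class to them, and where a whole thing is asked for, a point or a joint stands for the part that bears it (a point fixed in the world has none). Each returns a list of dicts, best first, with "conf" (0 to 1); they miss things now and then, are a little off and sometimes report something else, mostly with a low value. They report only what shows in the picture. A call takes as long as a camera call. They do not tell look-alikes from the thing itself.
- models.outline_of(picture, thing): "region" (384x512 bool, what is visible of it) and "extent" ([left, top, right, bottom] in pixels, round what is visible of it).
The state is a dict: "t": time; "joint_positions": joint angles; "joint_velocities": joint speeds; "tau": joint torques, N m; "eef_pos": TCP position; "orientation": TCP orientation; "wrist_force": force on the tool from outside, world axes, zero at the start; "ft_torque": the same for the moment, N m; "finger_gap": opening from 0.0 (shut) to 1.0 (fully open).
Only numpy, scipy, OpenCV 4.12 (cv2) and the standard library are available. Lean on these libraries where they do the work, as an engineer would, in place of code of your own. Each camera call takes 0.05 s, during which the arm holds its last target.

## Working session

There is one attempt and no reset: what is moved stays moved. The work goes in short steps, Python scripts to look and compute and a tool call to move; the robot and the scene stay as the last step left them, time stands still between calls to the robot, and variables do not carry over. Pictures are saved under pics/ and viewed, and the job is handed in when it is done.

Besides the shell and the picture viewer there is one more tool, called after ">>>" in YAML: its name, and indented under it one key for each argument. step_arm: Moves the arm, as the interface text tells. Its arguments: {"type":"object","properties":{"travel":{"type":"array","items":{"type":"array","items":{"type":"number"}}},"turn":{"type":"array","items":{"type":"array","items":{"type":"number"}}},"jaw":{"type":"array","items":{"type":"number"}},"squeeze":{"type":"number"}},"required":["travel","turn","jaw"]}

```bash
mkdir -p pics; ls
python3 - <<'E'
from rig import monitor, imaging, models
import cv2,numpy as np,pickle
print(monitor.state())
fr={}
for n in ["scene","top"]:
    f=imaging.grab_frame(n); fr[n]=f
    cv2.imwrite(f"pics/{n}0.png",cv2.resize(f["image"][:,:,::-1],(800,600)))
    print(n,f["camera_matrix"].tolist(),f["extrinsics"].tolist(),[k for k in f])
    for t in ["cover_a","cover_a_knob","station"]:
        for o in models.outline_of(f,t): print(t,o["conf"],o["extent"])
pickle.dump(fr,open("f0.pkl","wb"))
E
```

```text
pics
{'t': 0.0, 'joint_positions': array([-1.26299545e+00,  2.38796885e-01, -1.42481023e-02,  1.31918517e+00,
       -1.68451712e-05,  1.57080931e+00]), 'joint_velocities': array([ 0.00076886, -0.00013627, -0.00029695, -0.00057937, -0.00119262,
        0.00041247]), 'tau': array([-5.86416718e-04, -5.38775611e+01,  3.46444809e+01,  1.83045032e-02,
       -2.16566519e-05,  3.84385590e-07]), 'eef_pos': array([ 0.1590062 , -0.50017724,  0.40407138]), 'orientation': array([-7.07148567e-04,  9.88181425e-01,  1.53287174e-01, -1.18225955e-04]), 'wrist_force': array([-0.53715904,  0.64956463,  1.2267979 ]), 'ft_torque': array([ 0.04661992, -0.01859754, -0.00761445]), 'finger_gap': 0.9993804226697641}
scene [[355.2953397104654, 0.0, 251.69724695404776], [0.0, 355.2953397104654, 188.96273868577185], [0.0, 0.0, 1.0]] [[0.5260440545588677, 0.8503216871258507, -0.01518818839473276, -0.23508190738060294], [-0.6857289465635523, 0.43464838033404996, 0.5838292535646254, 0.2593690722437718], [0.5030441973704776, -0.29670492728708403, 0.8117343910513203, -1.3537182607539802], [0.0, 0.0, 0.0, 1.0]] ['ima
[... 644 characters left out ...]
91189, 0.006687634521058809], [0.9960835451882509, -0.002559368435145376, 0.08837997871927356, -0.47327255531801427], [-0.08840755912346313, -0.014200784502458305, 0.9959831530750639, -1.3701244729962414], [0.0, 0.0, 0.0, 1.0]] ['image', 'camera_matrix', 'extrinsics', 'shot']
cover_a 0.82 [147.9, 219.2, 203.6, 276.1]
cover_a 0.76 [299.0, 224.0, 345.2, 273.5]
cover_a 0.72 [220.1, 160.6, 264.1, 198.7]
cover_a 0.7 [223.1, 106.1, 264.9, 144.7]
cover_a 0.69 [275.5, 159.1, 323.2, 201.8]
cover_a 0.59 [139.8, 150.1, 180.4, 191.2]
cover_a_knob 0.75 [278.3, 158.9, 321.8, 202.9]
station 0.66 [195.9, 104.6, 347.1, 211.0]
station 0.64 [224.3, 105.5, 264.5, 146.9]
station 0.32 [199.6, 141.0, 217.4, 158.5]
```

View pics/scene0.png

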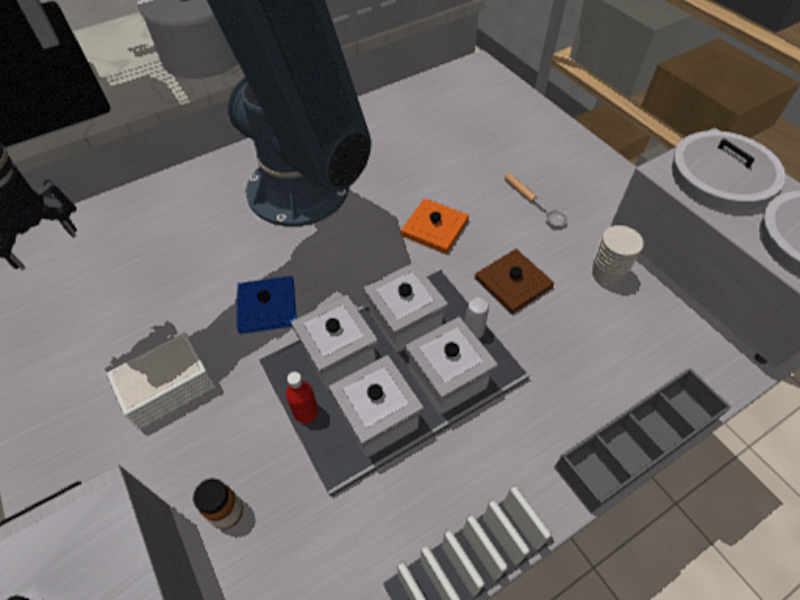

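View pics/top0.png

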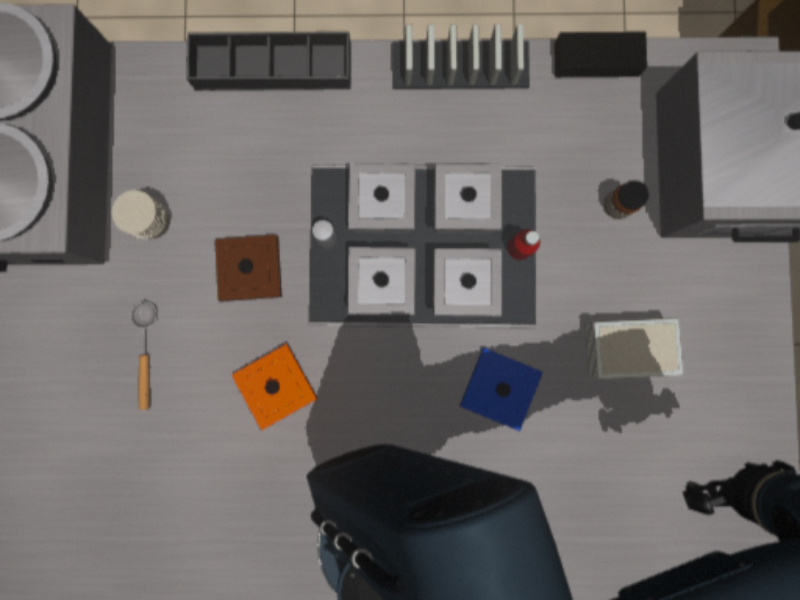

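The top view shows the four steel covers on the tray, with knobs at about (381,193), (468,194), (381,279) and (468,281) at 800x600. The look-alikes off the tray are blue (503,389), orange (272,386) and brown (246,266), and I'm excluding them. Next I'll measure the knobs in both views.

```bash
cat > h.py <<'E'
import numpy as np,cv2
def ray(f,u,v,z):
    K=np.array(f["camera_matrix"]);T=np.array(f["extrinsics"]);R=T[:3,:3];t=T[:3,3]
    d=np.linalg.solve(K,[u,v,1]); d=R.T@np.array([d[0],-d[1],-d[2]]); c=-R.T@t
    return c+d*(z-c[2])/d[2]
def proj(f,p):
    T=np.array(f["extrinsics"]);q=T[:3,:3]@p+T[:3,3]; q=np.array([q[0],-q[1],-q[2]]); q=np.array(f["camera_matrix"])@q
    return q[:2]/q[2]
E
python3 - <<'E'
import pickle,cv2,numpy as np
from h import *
fr=pickle.load(open("f0.pkl","rb"))
px={"top":[(381,193),(468,194),(381,279),(468,281)],"scene":[(452,349),(375,392),(405,290),(333,326)]}
P={}
for n,f in fr.items():
    g=cv2.cvtColor(f["image"],cv2.COLOR_RGB2GRAY)
    P[n]=[]
    for u,v in px[n]:
        u=int(u*.64);v=int(v*.64);w=g[v-8:v+9,u-8:u+9].astype(float)
        a=np.clip(120-w,0,None)*(w<100); 
        nn,lab,st,ce=cv2.connectedComponentsWithStats((w<100).astype(np.uint8))
        a=a*(lab==lab[8,8])
        yy,xx=np.mgrid[v-8:v+9,u-8:u+9]
        c=((a*xx).sum()/a.sum(),(a*yy).sum()/a.sum())
        p=ray(f,*c,0.122);P[n].append(p[:2]); print(n,np.round(c,2),np.round(p,4),(a>0).sum())
    A=np.array(P[n]);m=A.mean(0)
    M=np.array([[75,75],[75,-75],[-75,75],[-75,-75]])/1000
    B=A-m
    th=np.arctan2((M[:,0]*B[:,1]-M[:,1]*B[:,0]).sum(),(M*B).sum())
    R=np.array([[np.cos(th),-np.sin(th)],[np.sin(th),np.cos(th)]])
    print(n,"centre",m,"yaw",np.degrees(th),"res mm",np.round((B-M@R.T)*1000,1).tolist())
    print((M@R.T+m).round(4).tolist())
f=fr["top"];c=f["image"][90:220,190:355,::-1]
cv2.imwrite("pics/crop0.png",cv2.resize(c,None,fx=4.5,fy=4.5,interpolation=cv2.INTER_CUBIC))
E
```

```text
scene [288.94 223.92] [0.6234 0.0093 0.122 ] 97
scene [239.98 251.03] [ 0.622 -0.141  0.122] 110
scene [259.12 185.74] [0.4749 0.0099 0.122 ] 88
scene [212.87 208.41] [ 0.472  -0.1388  0.122 ] 93
scene centre [ 0.54807824 -0.06516439] yaw -0.6799597963116175 res mm [[-0.5, 0.4], [-0.2, 0.0], [0.9, -0.8], [-0.2, 0.5]]
[[0.624, 0.0089], [0.6222, -0.141], [0.474, 0.0107], [0.4722, -0.1393]]
top [243.64 123.55] [0.6223 0.0092 0.122 ] 75
top [299.51 123.82] [ 0.6209 -0.1413  0.122 ] 76
top [243.49 178.34] [0.4738 0.0098 0.122 ] 78
top [299.35 179.31] [ 0.4707 -0.1392  0.122 ] 77
top centre [ 0.54691911 -0.06535433] yaw -0.6783550900929256 res mm [[-0.5, 0.5], [-0.1, -0.0], [1.0, -0.7], [-0.3, 0.3]]
[[0.6228, 0.0088], [0.621, -0.1412], [0.4728, 0.0105], [0.471, -0.1395]]
```

View pics/crop0.png

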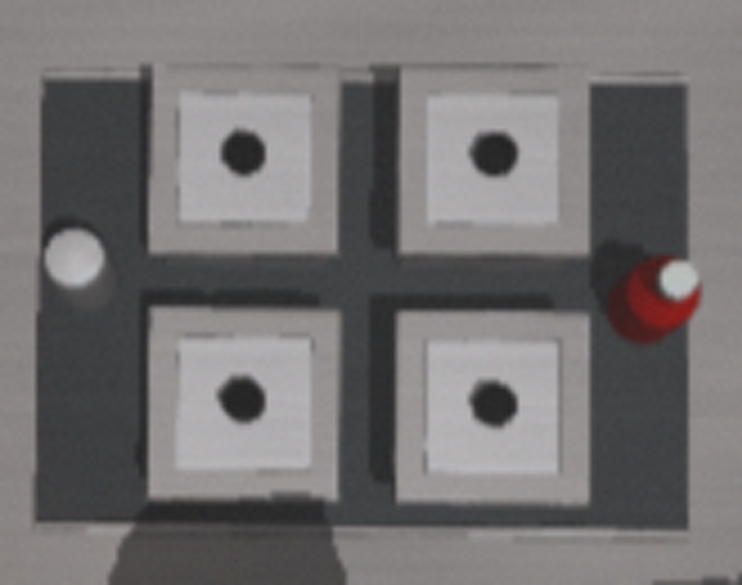

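Both views agree within about 1.5 mm, and the 150 mm spacing fits to within 1 mm. The knobs are at P1 (.623,.009), P2 (.6215,-.141), P3 (.473,.010) and P4 (.4715,-.139). I'll shut the fingers and align the tool with the tray, then press each cover on its inner y edge.

>>> step_arm:
  travel:
    - [0,0,0]
    - [0,0,0]
    - [0.03,-0.04,0]
    - [0.03,-0.04,0]
    - [0.03,-0.04,0]
    - [0.03,-0.04,0]
    - [0.03,-0.04,0]
    - [0.03,-0.04,0]
    - [0.03,-0.04,0]
    - [0.03,-0.04,0]
    - [0.03,-0.04,0]
    - [0.03,-0.04,0]
  turn:
    - [0,0,9.0]
    - [0,0,9.0]
    - [0,0,0]
    - [0,0,0]
    - [0,0,0]
    - [0,0,0]
    - [0,0,0]
    - [0,0,0]
    - [0,0,0]
    - [0,0,0]
    - [0,0,0]
    - [0,0,0]
  jaw: [0,0,0,0,0,0,0,0,0,0,0,0]

```text
t: 1.9
eef_pos: [0.4624, -0.1007, 0.4049]
orientation: [0.0, 1.0, -0.003, 0.0]
wrist_force: [0.1, -0.5, -0.0]
finger_gap: -0.0
```

>>> step_arm:
  travel:
    - [0.009,-0.006,0.04]
    - [0,0,0.04]
    - [0,0,0.024]
    - [0,0,0]
  turn:
    - [0,0,0]
    - [0,0,0]
    - [0,0,0]
    - [0,0,0]
  jaw: [0,0,0,0]

```text
t: 2.4
eef_pos: [0.47, -0.0961, 0.2994]
orientation: [-0.0, 1.0, -0.003, -0.002]
wrist_force: [0.8, -0.9, 0.1]
finger_gap: 0.002
```

Run:
```python
from rig import monitor, imaging
import cv2,numpy as np
s=monitor.state();print(s["eef_pos"],s["wrist_force"])
for n in ["scene","wrist"]:
    f=imaging.grab_frame(n);im=f["image"][:,:,::-1]
    if n=="scene": im=im[130:330,130:380]
    cv2.imwrite(f"pics/{n}1.png",cv2.resize(im,(750,600) if n=="scene" else (640,480),interpolation=cv2.INTER_CUBIC))
```

```text
[ 0.46998116 -0.09605264  0.29937312] [ 0.84714862 -0.91816292  0.06893202]
```

View pics/scene1.png

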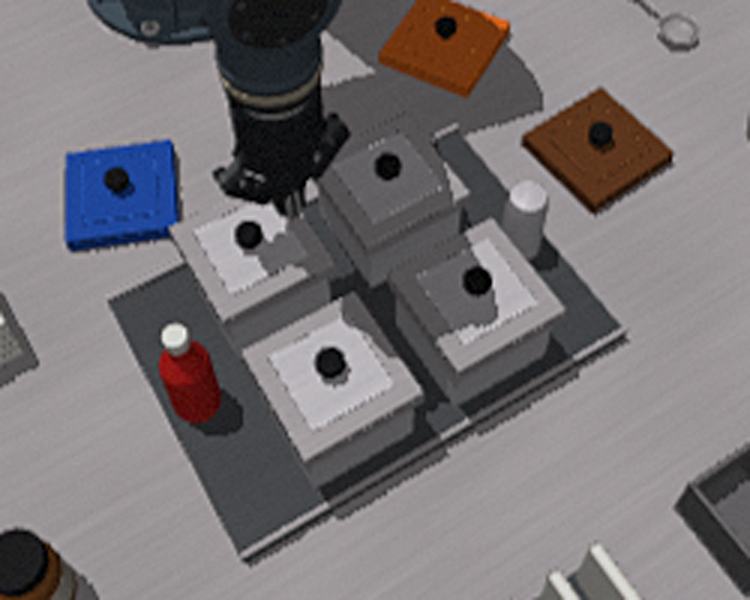

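View pics/wrist1.png

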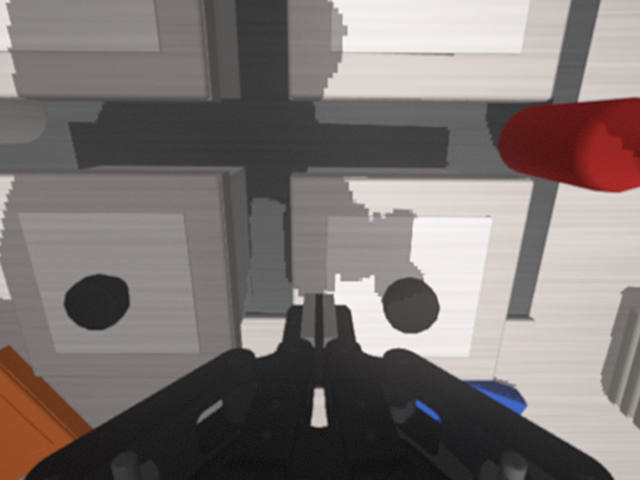

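The wrist view shows the tips at (320,300), between P4's knob (410,305) and its +y edge. That's the intended spot, so I'll lower slowly.

>>> step_arm:
  travel:
    - [0,0,0.008]
    - [0,0,0.005]
    - [0,0,0]
  turn:
    - [0,0,0]
    - [0,0,0]
    - [0,0,0]
  jaw: [0,0,0]

```text
t: 2.88
eef_pos: [0.4705, -0.0963, 0.2876]
orientation: [-0.0, 1.0, -0.003, -0.0]
wrist_force: [-0.0, -0.7, -0.4]
finger_gap: -0.002
```

>>> step_arm:
  travel:
    - [0,0,0.001]
    - [0,0,0.001]
    - [0,0,0]
  turn:
    - [0,0,0]
    - [0,0,0]
    - [0,0,0]
  jaw: [0,0,0]

```text
t: 3.25
eef_pos: [0.4706, -0.0963, 0.2857]
orientation: [-0.0, 1.0, -0.003, -0.0]
wrist_force: [-0.2, -0.0, -0.3]
finger_gap: 0.003
```

>>> step_arm:
  travel:
    - [0,0,0.0015]
    - [0,0,0.0015]
    - [0,0,0.001]
    - [0,0,0]
  turn:
    - [0,0,0]
    - [0,0,0]
    - [0,0,0]
    - [0,0,0]
  jaw: [0,0,0,0]

```text
t: 3.75
eef_pos: [0.4706, -0.0963, 0.2816]
orientation: [-0.0, 1.0, -0.003, -0.0]
wrist_force: [0.4, 0.4, 0.7]
finger_gap: -0.003
```

>>> step_arm:
  travel:
    - [0,0,0.001]
    - [0,0,0.001]
    - [0,0,0]
  turn:
    - [0,0,0]
    - [0,0,0]
    - [0,0,0]
  jaw: [0,0,0]

```text
t: 4.12
eef_pos: [0.4706, -0.0962, 0.2796]
orientation: [-0.0, 1.0, -0.003, -0.0]
wrist_force: [-1.2, -0.5, -0.4]
finger_gap: 0.0
```

>>> step_arm:
  travel:
    - [0,0,0.0005]
    - [0,0,0.0005]
    - [0,0,0]
  turn:
    - [0,0,0]
    - [0,0,0]
    - [0,0,0]
  jaw: [0,0,0]

```text
t: 4.5
eef_pos: [0.4706, -0.0963, 0.2787]
orientation: [-0.0, 1.0, -0.003, -0.0]
wrist_force: [-0.3, 0.8, -0.4]
finger_gap: 0.003
```

>>> step_arm:
  travel:
    - [0,0,0.0005]
    - [0,0,0]
  turn:
    - [0,0,0]
    - [0,0,0]
  jaw: [0,0]

```text
t: 4.75
eef_pos: [0.4706, -0.0963, 0.2785]
orientation: [-0.0, 1.0, -0.003, 0.0]
wrist_force: [-0.7, 0.8, 4.4]
finger_gap: -0.0
```

>>> step_arm:
  travel:
    - [0,0,0.0005]
    - [0,0,0]
  turn:
    - [0,0,0]
    - [0,0,0]
  jaw: [0,0]

```text
t: 5.0
eef_pos: [0.4706, -0.0963, 0.2784]
orientation: [0.0, 1.0, -0.003, 0.0]
wrist_force: [-3.1, 1.1, 10.6]
finger_gap: -0.001
```

>>> step_arm:
  travel:
    - [0,0,0.0003]
    - [0,0,0]
  turn:
    - [0,0,0]
    - [0,0,0]
  jaw: [0,0]

```text
t: 5.25
eef_pos: [0.4705, -0.0963, 0.2784]
orientation: [0.0, 1.0, -0.003, 0.0]
wrist_force: [-4.2, 0.6, 14.6]
finger_gap: -0.001
```

P4 stayed rigid: it moved 0.1 mm while the load rose to 14.6 N, so it is seated. The contact stiffness is about 12 N/mm, so I'll use smaller steps and stop at the first few newtons. P3 is next.

>>> step_arm:
  travel:
    - [0,0,-0.004]
    - [0,0,-0.006]
    - [0.001,-0.031,0]
    - [0.001,-0.031,0]
    - [0,0,0.003]
    - [0,0,0.003]
    - [0,0,0.0015]
    - [0,0,0]
  turn:
    - [0,0,0]
    - [0,0,0]
    - [0,0,0]
    - [0,0,0]
    - [0,0,0]
    - [0,0,0]
    - [0,0,0]
    - [0,0,0]
  jaw: [0,0,0,0,0,0,0,0]

```text
t: 6.25
eef_pos: [0.473, -0.0349, 0.2797]
orientation: [-0.0, 1.0, -0.004, -0.0]
wrist_force: [0.3, -0.2, 0.2]
finger_gap: -0.003
```

>>> step_arm:
  travel:
    - [0,0,0.0004]
    - [0,0,0]
  turn:
    - [0,0,0]
    - [0,0,0]
  jaw: [0,0]

```text
t: 6.5
eef_pos: [0.473, -0.0345, 0.2795]
orientation: [-0.0, 1.0, -0.003, -0.0]
wrist_force: [-0.6, 0.4, -0.3]
finger_gap: 0.002
```

>>> step_arm:
  travel:
    - [0,0,0.0005]
    - [0,0,0]
  turn:
    - [0,0,0]
    - [0,0,0]
  jaw: [0,0]

```text
t: 6.75
eef_pos: [0.473, -0.0343, 0.279]
orientation: [-0.0, 1.0, -0.003, -0.0]
wrist_force: [0.6, 0.4, -0.3]
finger_gap: 0.0
```

>>> step_arm:
  travel:
    - [0,0,0.0003]
    - [0,0,0]
  turn:
    - [0,0,0]
    - [0,0,0]
  jaw: [0,0]

```text
t: 7.0
eef_pos: [0.473, -0.0343, 0.2787]
orientation: [-0.0, 1.0, -0.003, -0.0]
wrist_force: [0.1, -0.0, 0.5]
finger_gap: 0.001
```

>>> step_arm:
  travel:
    - [0,0,0.0003]
    - [0,0,0]
  turn:
    - [0,0,0]
    - [0,0,0]
  jaw: [0,0]

```text
t: 7.25
eef_pos: [0.473, -0.0343, 0.2784]
orientation: [-0.0, 1.0, -0.003, 0.0]
wrist_force: [0.4, -0.2, 0.1]
finger_gap: -0.003
```

>>> step_arm:
  travel:
    - [0,0,0.0003]
    - [0,0,0]
  turn:
    - [0,0,0]
    - [0,0,0]
  jaw: [0,0]

```text
t: 7.5
eef_pos: [0.4731, -0.0343, 0.2782]
orientation: [-0.0, 1.0, -0.003, 0.0]
wrist_force: [-0.6, -0.7, 1.4]
finger_gap: 0.003
```

>>> step_arm:
  travel:
    - [0,0,0.0003]
    - [0,0,0]
  turn:
    - [0,0,0]
    - [0,0,0]
  jaw: [0,0]

```text
t: 7.75
eef_pos: [0.473, -0.0343, 0.2779]
orientation: [0.0, 1.0, -0.003, 0.0]
wrist_force: [1.0, -0.4, 1.0]
finger_gap: -0.003
```

>>> step_arm:
  travel:
    - [0,0,0.0004]
    - [0,0,0]
  turn:
    - [0,0,0]
    - [0,0,0]
  jaw: [0,0]

```text
t: 8.0
eef_pos: [0.473, -0.0343, 0.2774]
orientation: [0.0, 1.0, -0.003, -0.0]
wrist_force: [0.2, -0.7, 1.0]
finger_gap: -0.0
```

>>> step_arm:
  travel:
    - [0,0,0.0004]
    - [0,0,0]
  turn:
    - [0,0,0]
    - [0,0,0]
  jaw: [0,0]

```text
t: 8.25
eef_pos: [0.473, -0.0343, 0.277]
orientation: [-0.0, 1.0, -0.003, -0.0]
wrist_force: [-0.4, -1.9, 1.7]
finger_gap: 0.004
```

P3 has given 1.2 mm at about 1.5 N, where P4 was rigid. I'll press a little further to confirm.

>>> step_arm:
  travel:
    - [0,0,0.0005]
    - [0,0,0.0005]
    - [0,0,0]
  turn:
    - [0,0,0]
    - [0,0,0]
    - [0,0,0]
  jaw: [0,0,0]

```text
t: 8.62
eef_pos: [0.473, -0.0343, 0.276]
orientation: [-0.0, 1.0, -0.003, -0.0]
wrist_force: [-0.3, -1.1, 1.0]
finger_gap: -0.003
```

>>> step_arm:
  travel:
    - [0,0,0.0005]
    - [0,0,0.0003]
    - [0,0,0]
  turn:
    - [0,0,0]
    - [0,0,0]
    - [0,0,0]
  jaw: [0,0,0]

```text
t: 9.0
eef_pos: [0.473, -0.0343, 0.2752]
orientation: [-0.0, 1.0, -0.003, -0.0]
wrist_force: [1.0, -1.4, 0.7]
finger_gap: -0.001
```

Run:
```python
from rig import monitor, imaging
import cv2,numpy as np
s=monitor.state();print(s["eef_pos"],s["wrist_force"])
f=imaging.grab_frame("scene");im=f["image"][150:300,170:350,::-1]
cv2.imwrite("pics/scene2.png",cv2.resize(im,(720,600),interpolation=cv2.INTER_CUBIC))
```

```text
[ 0.47301493 -0.03427164  0.27517327] [ 1.04010816 -1.44429283  0.69683598]
```

View pics/scene2.png

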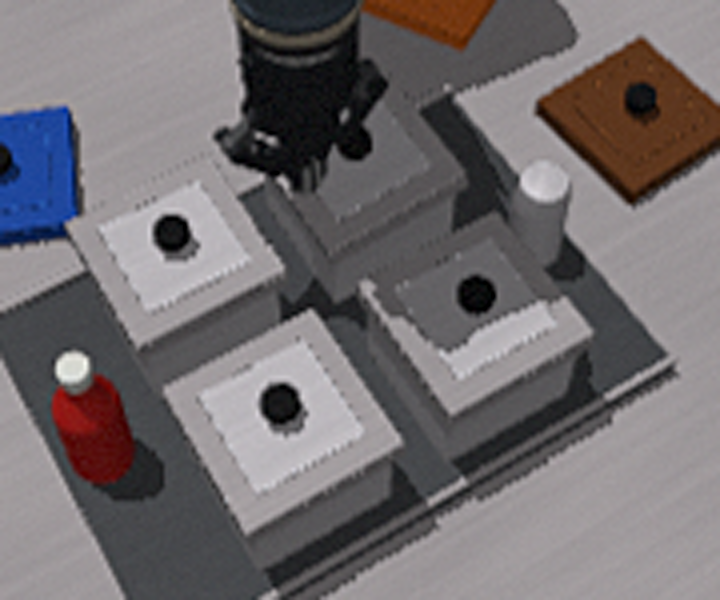

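>>> step_arm:
  travel:
    - [0,0,0.0005]
    - [0,0,0.0003]
    - [0,0,0]
  turn:
    - [0,0,0]
    - [0,0,0]
    - [0,0,0]
  jaw: [0,0,0]

```text
t: 9.43
eef_pos: [0.473, -0.0343, 0.2744]
orientation: [-0.0, 1.0, -0.003, -0.0]
wrist_force: [0.6, -1.4, 2.1]
finger_gap: -0.0
```

>>> step_arm:
  travel:
    - [0,0,0.0003]
    - [0,0,0]
  turn:
    - [0,0,0]
    - [0,0,0]
  jaw: [0,0]

```text
t: 9.68
eef_pos: [0.473, -0.0343, 0.2742]
orientation: [-0.0, 1.0, -0.003, 0.0]
wrist_force: [0.1, -1.9, 4.1]
finger_gap: 0.002
```

P3 rocked about 4 mm and then met its stop at roughly 4 N, so it is the loose cover. I'll let it tip back slowly, rise clear and move over its knob.

>>> step_arm:
  travel:
    - [0,0,-0.001]
    - [0,0,-0.0015]
    - [0,0,-0.002]
    - [0,0,-0.01]
    - [0,0,-0.02]
    - [0,0,-0.008]
    - [0.0005,-0.022,0]
    - [0.0005,-0.022,0]
    - [0,0,0]
    - [0,0,0]
  turn:
    - [0,0,0]
    - [0,0,0]
    - [0,0,0]
    - [0,0,0]
    - [0,0,0]
    - [0,0,0]
    - [0,0,0]
    - [0,0,0]
    - [0,0,0]
    - [0,0,0]
  jaw: [0,0,0,0,0,0,0,0,0,0]

```text
t: 10.92
eef_pos: [0.4743, 0.0016, 0.3165]
orientation: [-0.003, 1.0, 0.002, -0.0]
wrist_force: [-0.4, -0.2, -0.5]
finger_gap: -0.0
```

Run:
```python
from rig import monitor, imaging
import cv2,numpy as np
s=monitor.state();print(s["eef_pos"],s["wrist_force"])
f=imaging.grab_frame("scene");im=f["image"][150:300,170:350,::-1]
w=imaging.grab_frame("wrist")["image"][:,:,::-1]
im=np.hstack([cv2.resize(im,(400,400),interpolation=cv2.INTER_CUBIC),cv2.resize(w[100:384,110:394],(400,400))])
cv2.imwrite("pics/s3.png",im)
```

```text
[0.47427312 0.00161339 0.31646317] [-0.40716576 -0.20335393 -0.49213451]
```

View pics/s3.png

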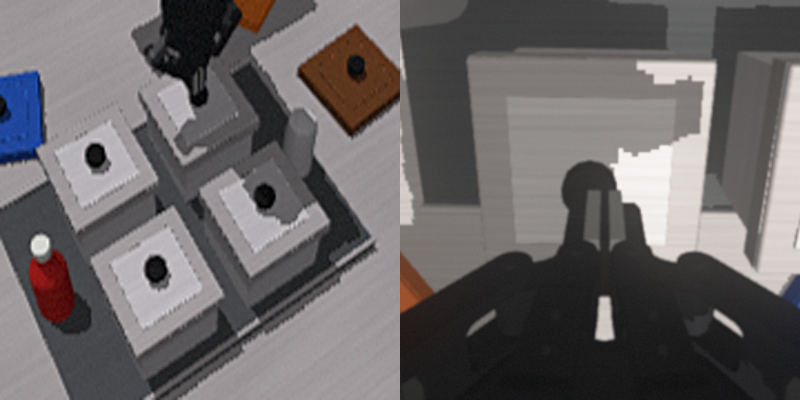

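The cover is back level. The tips stopped 8 mm short in y, with the knob at crop (588,185) against tips at (605,190), so I'll correct that.

>>> step_arm:
  travel:
    - [0,-0.004,0]
    - [0,-0.0045,0]
    - [0,0,0]
    - [0,0,0]
  turn:
    - [0,0,0]
    - [0,0,0]
    - [0,0,0]
    - [0,0,0]
  jaw: [0,0,0,0]

```text
t: 11.52
eef_pos: [0.4743, 0.0051, 0.3167]
orientation: [-0.005, 1.0, 0.005, -0.0]
wrist_force: [-0.3, -0.4, 0.3]
finger_gap: 0.003
```

Run:
```python
from rig import monitor, imaging
import cv2,numpy as np
s=monitor.state();print(s["eef_pos"],s["orientation"],s["joint_positions"])
w=imaging.grab_frame("wrist")["image"][:,:,::-1]
cv2.imwrite("pics/w4.png",cv2.resize(w[100:384,110:394],(600,600)))
```

```text
[0.4743121  0.00507673 0.31669136] [-4.71354738e-03  9.99978726e-01  4.50871242e-03 -3.40662991e-05] [ 0.0080517   0.20092915 -0.29654217  1.07335974  0.00942731  3.14062664]
```

View pics/w4.png

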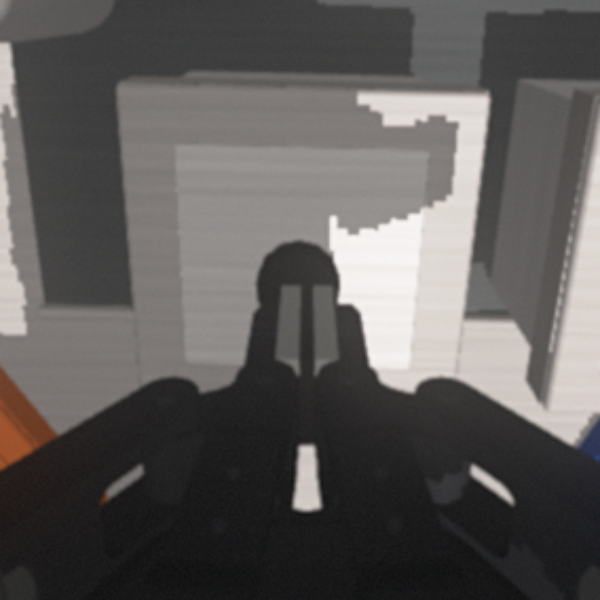

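Joint 6 is at its 3.14 limit, which explains the shortfall. I'll turn the tool 10° the other way, since yaw doesn't matter for this push.

>>> step_arm:
  travel:
    - [0,0,0]
    - [0,0,0]
    - [0,0,0]
  turn:
    - [0,0,-10]
    - [0,0,0]
    - [0,0,0]
  jaw: [0,0,0]

```text
t: 11.95
eef_pos: [0.4743, 0.0051, 0.3167]
orientation: [-0.005, 0.996, 0.09, 0.0]
wrist_force: [-0.4, 0.3, 0.1]
finger_gap: -0.0
```

Run:
```python
from rig import monitor
from scipy.spatial.transform import Rotation as R
s=monitor.state();r=R.from_quat(s["orientation"],scalar_first=True)
print(s["eef_pos"],s["joint_positions"]);print(r.as_matrix().round(4))
M=r.as_matrix();tip=s["eef_pos"]+M[:,2]*.173;print("tip",tip)
import numpy as np
# rot to vertical, body frame
z=M.T@np.array([0,0,-1]);print("tilt fix rotvec deg",np.degrees(np.cross([0,0,1],z)))
print("tool delta of tip",M.T@(np.array([.4743,.0099,tip[2]])-tip),"of tcp",M.T@(np.array([.4743,.0099,s["eef_pos"][2]])-s["eef_pos"]))
```

```text
[0.47430289 0.00506403 0.31666678] [ 0.00801438  0.20095972 -0.2965703   1.07336232  0.00946539  2.96966307]
[[ 9.839e-01  1.790e-01 -2.000e-04]
 [ 1.790e-01 -9.838e-01  9.500e-03]
 [ 1.500e-03 -9.300e-03 -1.000e+00]]
tip [0.47427316 0.00670133 0.14367453]
tilt fix rotvec deg [-0.53526409 -0.08736182  0.        ]
tool delta of tip [ 5.98862077e-04 -3.14207650e-03  3.02681298e-05] of tcp [ 8.62632238e-04 -4.75819098e-03  4.57689447e-05]
```

Joint 6 is free again. I'll level the tool and centre it.

>>> step_arm:
  travel:
    - [0.0009,-0.0048,0]
    - [0,0,0]
    - [0,0,0]
  turn:
    - [-0.54,-0.09,0]
    - [0,0,0]
    - [0,0,0]
  jaw: [0,0,0]

```text
t: 12.32
eef_pos: [0.4743, 0.0101, 0.3167]
orientation: [0.0, 0.996, 0.092, -0.0]
wrist_force: [-0.1, -0.4, 0.1]
finger_gap: -0.001
```

Run:
```python
from rig import monitor, imaging
from scipy.spatial.transform import Rotation as R
import cv2
s=monitor.state();M=R.from_quat(s["orientation"],scalar_first=True).as_matrix()
print(s["eef_pos"],s["eef_pos"]+M[:,2]*.173,s["joint_positions"])
w=imaging.grab_frame("wrist")["image"][:,:,::-1]
cv2.imwrite("pics/w5.png",cv2.resize(w[100:384,110:394],(600,600)))
```

```text
[0.47430826 0.01011285 0.31671337] [0.4743082  0.0100937  0.14371337] [ 2.13491375e-02  2.01021608e-01 -2.96342789e-01  1.07343461e+00
 -1.10637261e-04  2.97950940e+00]
```

View pics/w5.png

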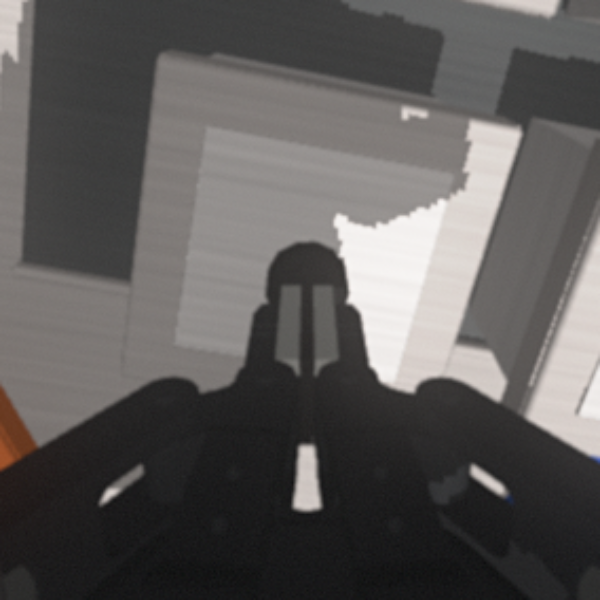

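The tips at x≈307 are centred on the knob, also at x≈307. Lowering.

>>> step_arm:
  travel:
    - [0,0,0.007]
    - [0,0,0.005]
    - [0,0,0.002]
    - [0,0,0.001]
    - [0,0,0]
  turn:
    - [0,0,0]
    - [0,0,0]
    - [0,0,0]
    - [0,0,0]
    - [0,0,0]
  jaw: [0,0,0,0,0]

```text
t: 13.0
eef_pos: [0.4743, 0.0099, 0.3017]
orientation: [0.0, 0.996, 0.092, -0.0]
wrist_force: [-0.3, 0.3, -0.4]
finger_gap: -0.0
```

>>> step_arm:
  travel:
    - [0,0,0.0005]
    - [0,0,0.0005]
    - [0,0,0]
  turn:
    - [0,0,0]
    - [0,0,0]
    - [0,0,0]
  jaw: [0,0,0]

```text
t: 13.38
eef_pos: [0.4743, 0.0099, 0.3007]
orientation: [0.0, 0.996, 0.092, 0.0]
wrist_force: [-0.6, 0.5, -0.6]
finger_gap: 0.005
```

>>> step_arm:
  travel:
    - [0,0,0.0004]
    - [0,0,0]
  turn:
    - [0,0,0]
    - [0,0,0]
  jaw: [0,0]

```text
t: 13.62
eef_pos: [0.4744, 0.0099, 0.3005]
orientation: [0.0, 0.996, 0.092, 0.0]
wrist_force: [0.1, 0.8, 2.4]
finger_gap: -0.004
```

Contact is at 0.3005, as expected. Now I'll push gradually.

>>> step_arm:
  travel:
    - [0,0,0.0004]
    - [0,0,0.0003]
    - [0,0,0]
  turn:
    - [0,0,0]
    - [0,0,0]
    - [0,0,0]
  jaw: [0,0,0]

```text
t: 14.0
eef_pos: [0.4744, 0.01, 0.3002]
orientation: [0.0, 0.996, 0.092, 0.0]
wrist_force: [-1.5, 0.2, 6.8]
finger_gap: 0.006
```

>>> step_arm:
  travel:
    - [0,0,0.0003]
    - [0,0,0]
  turn:
    - [0,0,0]
    - [0,0,0]
  jaw: [0,0]

```text
t: 14.25
eef_pos: [0.4744, 0.01, 0.2999]
orientation: [0.0, 0.996, 0.092, 0.0]
wrist_force: [-1.0, -0.1, 8.4]
finger_gap: -0.004
```

>>> step_arm:
  travel:
    - [0,0,0.0005]
    - [0,0,0]
  turn:
    - [0,0,0]
    - [0,0,0]
  jaw: [0,0]

```text
t: 14.5
eef_pos: [0.4744, 0.01, 0.2994]
orientation: [0.0, 0.996, 0.092, 0.0]
wrist_force: [-2.2, 0.2, 8.1]
finger_gap: -0.001
```

It is moving down at about 8 N, so I'll continue.

>>> step_arm:
  travel:
    - [0,0,0.0005]
    - [0,0,0.0005]
    - [0,0,0.0005]
    - [0,0,0]
  turn:
    - [0,0,0]
    - [0,0,0]
    - [0,0,0]
    - [0,0,0]
  jaw: [0,0,0,0]

```text
t: 15.0
eef_pos: [0.4744, 0.01, 0.2979]
orientation: [0.0, 0.996, 0.092, 0.0]
wrist_force: [-2.1, -0.2, 8.0]
finger_gap: -0.002
```

>>> step_arm:
  travel:
    - [0,0,0.0005]
    - [0,0,0.0005]
    - [0,0,0.0005]
    - [0,0,0]
  turn:
    - [0,0,0]
    - [0,0,0]
    - [0,0,0]
    - [0,0,0]
  jaw: [0,0,0,0]

```text
t: 15.5
eef_pos: [0.4744, 0.0099, 0.2964]
orientation: [0.0, 0.996, 0.092, 0.0]
wrist_force: [-1.5, -0.1, 7.3]
finger_gap: -0.002
```

>>> step_arm:
  travel:
    - [0,0,0.0005]
    - [0,0,0.0005]
    - [0,0,0]
  turn:
    - [0,0,0]
    - [0,0,0]
    - [0,0,0]
  jaw: [0,0,0]

```text
t: 15.88
eef_pos: [0.4744, 0.01, 0.2954]
orientation: [0.0, 0.996, 0.092, 0.0]
wrist_force: [-2.0, -0.9, 7.3]
finger_gap: -0.003
```

>>> step_arm:
  travel:
    - [0,0,0.0005]
    - [0,0,0]
  turn:
    - [0,0,0]
    - [0,0,0]
  jaw: [0,0]

```text
t: 16.12
eef_pos: [0.4744, 0.01, 0.2949]
orientation: [0.0, 0.996, 0.092, 0.0]
wrist_force: [-2.0, -0.1, 6.4]
finger_gap: 0.001
```

>>> step_arm:
  travel:
    - [0,0,0.0005]
    - [0,0,0]
  turn:
    - [0,0,0]
    - [0,0,0]
  jaw: [0,0]

```text
t: 16.38
eef_pos: [0.4743, 0.0099, 0.2945]
orientation: [0.0, 0.996, 0.092, 0.0]
wrist_force: [-1.9, 0.1, 9.3]
finger_gap: 0.003
```

>>> step_arm:
  travel:
    - [0,0,0.0004]
    - [0,0,0]
  turn:
    - [0,0,0]
    - [0,0,0]
  jaw: [0,0]

```text
t: 16.62
eef_pos: [0.4743, 0.01, 0.2944]
orientation: [0.0, 0.996, 0.092, 0.001]
wrist_force: [-3.4, 0.4, 13.9]
finger_gap: 0.003
```

It bottomed out after 6.1 mm. I'll add a touch more load within the allowed 12–20 N, then release and rise.

>>> step_arm:
  travel:
    - [0,0,0.0002]
    - [0,0,0]
  turn:
    - [0,0,0]
    - [0,0,0]
  jaw: [0,0]

```text
t: 16.88
eef_pos: [0.4743, 0.01, 0.2944]
orientation: [0.0, 0.996, 0.092, 0.001]
wrist_force: [-4.6, -0.2, 15.6]
finger_gap: -0.001
```

>>> step_arm:
  travel:
    - [0,0,-0.0008]
    - [0,0,-0.001]
    - [0,0,-0.003]
    - [0,0,-0.02]
    - [0,0,-0.05]
    - [0,0,-0.05]
    - [-0.04,0,-0.02]
    - [-0.04,0,0]
    - [-0.04,0,0]
    - [0,0,0]
  turn:
    - [0,0,0]
    - [0,0,0]
    - [0,0,0]
    - [0,0,0]
    - [0,0,0]
    - [0,0,0]
    - [0,0,0]
    - [0,0,0]
    - [0,0,0]
    - [0,0,0]
  jaw: [0,0,0,0,0,0,0,0,0,0]

```text
t: 18.12
eef_pos: [0.3542, -0.0122, 0.4385]
orientation: [0.0, 0.996, 0.091, 0.0]
wrist_force: [-0.3, 0.0, -0.3]
finger_gap: -0.002
```

Run:
```python
from rig import monitor, imaging
import cv2,numpy as np
from h import *
s=monitor.state();print(s["t"],s["eef_pos"],s["wrist_force"])
f=imaging.grab_frame("scene");im=f["image"][150:300,170:350,::-1]
cv2.imwrite("pics/s6.png",cv2.resize(im,(720,600),interpolation=cv2.INTER_CUBIC))
t=imaging.grab_frame("top")
cv2.imwrite("pics/t6.png",cv2.resize(t["image"][:,:,::-1],(800,600)))
import pickle;pickle.dump({"scene":f,"top":t},open("f6.pkl","wb"))
```

```text
18.125 [ 0.35421276 -0.01215492  0.43848661] [-0.26336728  0.01312847 -0.30223874]
```

View pics/s6.png

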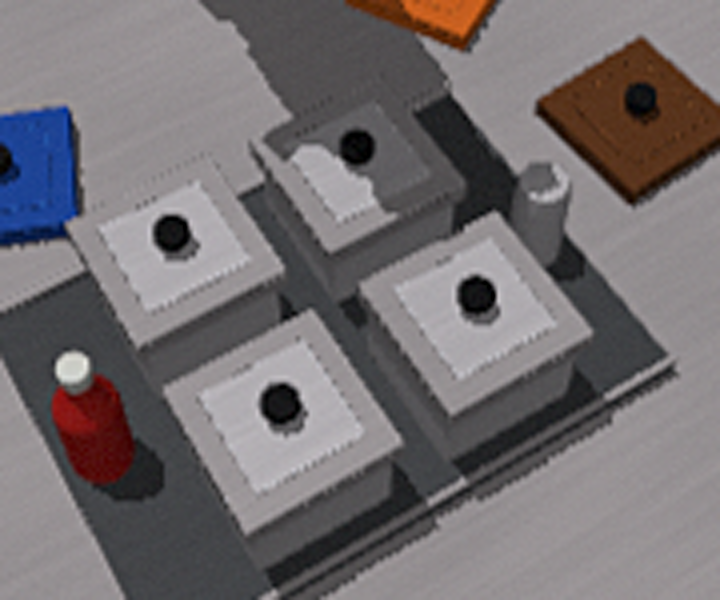

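View pics/t6.png

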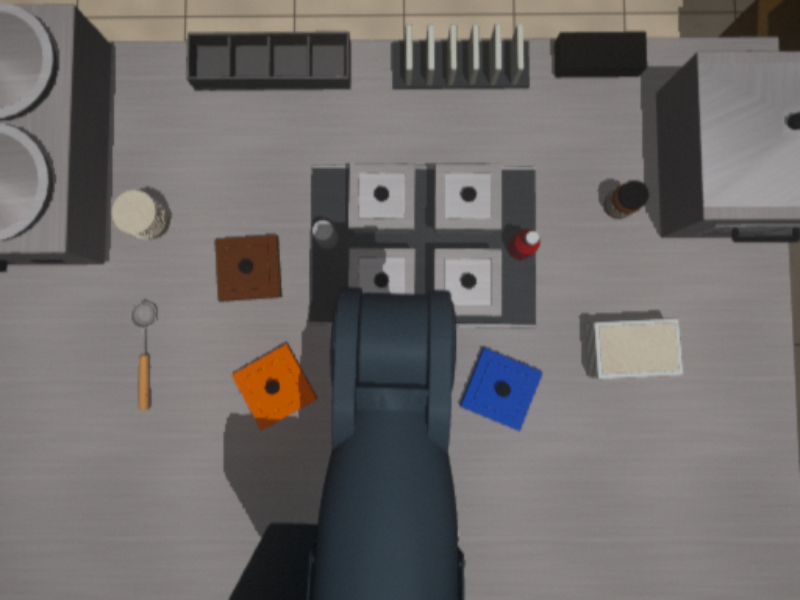

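Everything is still in place. I'll check the knob's drop numerically, then hand in.

```bash
python3 - <<'E'
import pickle
from h import *
a=pickle.load(open("f0.pkl","rb"))["scene"];b=pickle.load(open("f6.pkl","rb"))["scene"]
def cen(f,u,v):
    w=cv2.cvtColor(f["image"],cv2.COLOR_RGB2GRAY)[v-9:v+10,u-9:u+10].astype(float)
    m=(w<50); n,lab,st,ce=cv2.connectedComponentsWithStats(m.astype(np.uint8)); k=lab[9,9]
    return ce[k]+[u-9,v-9]
for u,v in [(289,224),(240,251),(259,186),(213,208)]: print(cen(a,u,v).round(2),cen(b,u,v).round(2))
print("predicted shift for 6 mm",proj(a,np.array([.4743,.01,.116]))-proj(a,np.array([.4743,.01,.122])))
E
python3 -c "
from rig import job
print(job.finish_job())"
```

```text
[288.77 223.42] [288.77 223.42]
[239.82 250.67] [239.86 250.62]
[259.04 185.44] [258.82 186.31]
[212.63 207.97] [212.56 207.95]
predicted shift for 6 mm [-0.00332279  1.23159234]
the job is handed in; nothing more can be done
None
```

The loose cover was the one on the robot's side of the tray, next to the shaker. It is now pushed home, and the job was handed in at about 18 s of the 64 s allowed.

- **Finding it:** I pressed the cover beside it first, on the bottle side, and it stayed rigid. The second cover I pressed rocked about 4 mm under 1–4 N and tipped back level when released. I did not press the two far covers, because the loose one was already found.
- **Seating it:** I pushed straight down on the centre of its knob. It moved at about 8 N, less than the 12–20 N given, and stopped firmly after 6.1 mm, where I loaded it to 15.6 N. The arm was then lifted clear.
- **Last checks:** In the camera picture the knob moved down 0.9 px, against 1.2 px predicted for 6 mm; I put the gap down to pixel noise and shading. The other three knobs moved less than 0.1 px. Everything else looked in place, the cover looked level, and the wrist force was back to zero.
- **Slips:**
  - The press on the first cover went up to 14.6 N before I backed off, which was more than a light press. That cover did not move.
  - The last joint reached its range limit while I was moving above the loose cover's knob, so I turned the tool 10° before pushing.

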